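# Stand the toppled trackside towers up again

## Robot

A 7-joint arm with a two-finger parallel gripper is mounted at the origin on the work surface. World frame = base frame: x ahead of the robot, y to its left, z up, the work surface at z = 0. Lengths are in m, angles in rad, forces in N, time in s.
With the tool pointing down it reaches from about 0.4 to 0.85 m from the base axis. Payload 10.4 kg.
Tool frame: the origin (TCP) lies between the finger pads; the fingertips stand 8 mm ahead of it and the grasp point (between the pads) lies 11 mm behind it; z points along the fingers, y is the line along which they close (so a half turn about z gives the same grasp; the last joint's range is limited). The gripper opens to 87 mm and grips with 3 to 60 N. Pads are 19 mm wide; open, the fingers measure 117 mm over their backs; the gripper's body (75 mm by 190 mm) begins 51 mm behind the grasp point.
Start: joints at [1.125, 0.332, -0.065, 1.46, 0.022, 1.35, -0.088], TCP at [0.256, -0.57, 0.231] pointing down, gripper open.
Joint ranges: [-2.6, 2.6], [-0.5, 2.12], [-1.47, 1.34], [0.16, 2.42], [-1.27, 4.41], [0.06, 2.06], [-2.6, 2.6]. Speed limits (rad/s): [2.22, 2.22, 2.79, 2.79, 3.14, 3.14, 3.14].

## Interface

Orientations are given as a unit quaternion [x, y, z, w].
In Python, from workcell import arm gives the robot as it stands.
- The arm moves only by the shell command python3 -m inch 'ROWS' [FORCE]. ROWS is JSON, a list of rows, each a list of 3 entries, a list of its own where there are three numbers: the shift along the tool's x, y, z in mm, then the turn about the tool's z in rad, then the opening, from 0 (shut) to 1 (fully open). A call has 1 to 10 rows; each row shifts and turns the commanded pose from where the row before left it, along the tool's axes as they then stand; what a row does not reach is not made up. A row lasts 1/12 s, in which the tool goes at most 41.7 mm and 7.16 degrees, less where a joint would pass 70% of its speed; a pose out of reach is approached as far as the arm can. A call is refused whole if a number of a shift passes 41.7 or a number of a turn 0.125, either way. A call with a gripper value outside its range is refused whole. The fingers move at their own pace and stop on an object; FORCE is the grip in N (left out, the last holds). Time passes only in rows, so rows that do not move let the fingers close. It gives the time, the measured TCP pose, the force, the opening and the grip force at its end, in the units of the state.
- arm.get_state(): the state, without advancing time (a new reading comes with each control period).
- arm.snapshot(name): name is "scene" or "top" or "wrist"; returns a dict with "color" (480x640x3 uint8, red, green, blue), "range_z" (480x640 float32, m along the optical axis (not along the pixel's ray), 0 where there is no reading), "mtx" (3x3 intrinsics, pixels), "k1" (the pictures are not rectified: a ray, as slopes to the right and down, at radius r is drawn at 1 + k1 r^2 times it, then the intrinsics apply), "world_to_cam" (4x4, takes a point from world to camera coordinates). Camera axes: x right, y down, z forward; pixel columns grow to the right and rows downward; lengths in m; the calibration is good to about 2 mm. A picture is of the moment at which its call begins.
- arm.sign_off(): hands the job in; it is judged then, once.
Trained networks look in a picture, given as the dict that the camera call returned (one of the last four; its "shot" number tells which), for a name from the list of things; names that differ only in an ending like _2 or _b are one class to them, and where a whole thing is asked for, a point or a joint stands for the part that bears it (a point fixed in the world has none). Each returns a list of dicts, best first, with "conf" (0 to 1); they miss things now and then, are a little off and sometimes report something else, mostly with a low value. They report only what shows in the picture. A call takes as long as a camera call. They do not tell look-alikes from the thing itself.
- arm.recognise(picture, query): "location" ([column, row] in pixels, amid what is visible of it).
- arm.tip_of(picture, query): "location" ([column, row] in pixels: a listed point, or the origin of a listed thing).
The state is a dict: "time_s": time; "joint_positions": joint angles; "qd": joint speeds; "joint_torque": joint torques, N m; "position": TCP position; "orientation": TCP orientation; "force": force on the tool from outside, world axes, zero at the start; "torque": the same for the moment, N m; "grip_width": finger opening in m; "finger_force": force on a finger pad.
Only numpy, scipy, OpenCV 4.12 (cv2) and the standard library are available. Lean on these libraries where they do the work, as an engineer would, in place of code of your own. Each camera call takes 0.05 s, during which the arm holds its last target. There are 200 camera calls.

## Task

The floodlight tower and the signal have been knocked over and lie across the railway track. Push each of them back up, gently, with the fingers so that it stands upright on its base beside the track, about where its base is now, and the line is clear. Do not lift or carry them or squeeze them hard, and leave everything else on the layout as it is.

Things in the scene. Friction and masses are not known exactly. Their poses are not given: they have to be found in the camera images.
- floodlight: toppled yard floodlight tower, one rigid piece 165 mm tall: grey die-cast base 110 x 110 x 14 mm, dark lattice mast (32 mm square at foot, 28 at top) on the base's centre, at the top a lamp bank 48 x 82 mm, its long side along y. About 0.40 kg, centre of mass about 21 mm up. Origin: centre of the base's underside; z runs up the mast
- floodlight_heel (a point): middle of the -x edge of the floodlight base's underside, 55 mm from the origin. Uppermost, about 110 mm high, while it lies: a push of 1 to 2 N on the mast side of the base just under this rim, away from the mast, tips it about its toe; past some 30 degrees it rights itself, its mast following the finger. The free strip of base above the mast's footing is about 35 mm high
- floodlight_toe (a point): middle of the +x edge of the floodlight base's underside, 55 mm from the origin. On the layout while it lies and when it stands. It lies with the mast nearly level (head a little lower), across the rails, pointing away from the robot within about 30 degrees; standing, its base is on the robot's side of the toe
- signal: toppled block signal, one rigid piece 177 mm tall: grey die-cast base 90 x 90 x 14 mm, round 10 mm pole with ladder on the base's centre, black 52 mm disc target 140 mm up, relay case (20 x 24 x 28 mm) on the base's +x, +y quarter. About 0.30 kg, centre of mass about 21 mm up. Origin: centre of the base's underside; z runs up the pole
- signal_heel (a point): middle of the -x edge of the signal base's underside, 45 mm from the origin. Uppermost, about 90 mm high, while it lies; the signal tips up like the floodlight tower. The free strip of base above the pole's footing is about 30 mm high
- signal_toe (a point): middle of the +x edge of the signal base's underside, 45 mm from the origin. On the layout while it lies and when it stands; it lies like the floodlight tower, pole away from the robot
- track: straight model railway track, fixed to the layout: roadbed 70 mm wide and 6 mm high, rail tops 15 mm above the layout, 1.10 m long, with a grey gondola car fixed near its -y end. Origin: centre, at layout height; y along the track, x across it, away from the robot. The towers belong on its -x side, bases flat on the layout (z = 0)
- caboose: brick-red caboose standing on the rails near the middle of the track, 150 mm long, 66 wide, 92 high; origin at wheel bottom centre, y along its length; bystander
- tree: small model tree on a 40 mm disc, about 100 mm high, standing nearer the robot than the towers; origin under its disc; bystander
- shanty: cream crossing shanty with grey roof, 70 x 62 mm over the eaves, 76 high, between the two towers; origin under its centre; bystander
- lamppost: slim street lamp, standing on a 32 mm disc, 109 mm high, between the two towers; origin under its disc; bystander
- pickup: blue die-cast pickup truck, 102 x 43 mm, 42 high; origin under its centre; bystander, between the towers and a little nearer the robot
- glue: white glue bottle with orange cap, 34 mm diameter, 105 high, standing; origin under its centre; bystander
- screwdriver: screwdriver lying on the layout, 170 mm long; bystander
There are look-alikes about, which are no part of the job. What is shaped like the floodlight but turquoise is not meant.

How it is judged:
By the outcome, as a careful person would: the job done as asked, in the order asked, and still so for the second after the job is handed in, with the robot touching nothing.
It also fails if it takes over 54 s, if anything falls off the work surface, if the arm or the gripper's body presses on something with over 40 N, if the wrist force passes 120 N, or if a joint passes its speed limit or range.

## Working session

There is one attempt and no reset: what is moved stays moved. The work goes in short steps, Python scripts to look and compute and a shell command to move; the robot and the scene stay as the last step left them, time stands still between calls to the robot, and variables do not carry over. Pictures are saved under pics/ and viewed, at most 10 in all, crops included, and the job is handed in when it is done.

```bash
ls; mkdir -p pics; cat > h.py <<'E'
import numpy as np, cv2
from workcell import arm
from scipy.spatial.transform import Rotation as R
def px2w(s,u,v,z=None):
    """pixel -> world; z None: use depth, else intersect plane z"""
    K=np.array(s["mtx"]);k1=s["k1"];T=np.linalg.inv(np.array(s["world_to_cam"]))
    p=cv2.undistortPoints(np.array([[[u,v]]],float),K,np.array([k1,0,0,0.]))[0,0]
    ray=np.array([p[0],p[1],1.])
    if z is None:
        d=s["range_z"][int(round(v)),int(round(u))]
        return T[:3,:3]@(ray*d)+T[:3,3]
    r=T[:3,:3]@ray;o=T[:3,3]
    return o+r*(z-o[2])/r[2]
def cloud(s):
    K=np.array(s["mtx"]);T=np.linalg.inv(np.array(s["world_to_cam"]))
    vv,uu=np.mgrid[0:480,0:640]
    p=cv2.undistortPoints(np.stack([uu,vv],-1).reshape(-1,1,2).astype(float),K,np.array([s["k1"],0,0,0.]))[:,0]
    d=s["range_z"].reshape(-1,1)
    P=np.c_[p,np.ones(len(p))]*d
    W=P@T[:3,:3].T+T[:3,3]; W[d[:,0]==0]=np.nan
    return W.reshape(480,640,3)
def save(s,n): cv2.imwrite(f"pics/{n}.png",s["color"][:,:,::-1])
E
python3 - <<'E'
from h import *
np.set_printoptions(precision=3,suppress=True)
st=arm.get_state();print(st["position"],st["orientation"],st["force"],st["grip_width"])
for n in("scene","top"):
    s=arm.snapshot(n);save(s,n)
    print(n,np.linalg.inv(s["world_to_cam"])[:3])
    for q in("floodlight","signal","floodlight_heel","floodlight_toe","signal_heel","signal_toe","track","caboose","tree","shanty","lamppost","pickup","glue","screwdriver"):
        f=arm.tip_of if q not in("floodlight","signal") else arm.recognise
        for r in f(s,q)[:3]:
            u,v=r["location"];print(q,round(r["conf"],2),np.round([u,v]),px2w(s,u,v),px2w(s,u,v,0.))
E
```

```text
pics
[ 0.256 -0.57   0.23 ] [ 0.978  0.21  -0.    -0.001] [0.188 0.338 0.392] 0.08715105052707289
scene [[-0.373  0.593 -0.714  1.247]
 [ 0.928  0.256 -0.272  0.278]
 [ 0.022 -0.763 -0.646  0.85 ]]
floodlight 0.88 [217. 269.] [ 0.512 -0.218  0.013] [ 0.501 -0.226 -0.   ]
floodlight 0.71 [159. 206.] [ 0.437 -0.405  0.07 ] [ 0.363 -0.466  0.   ]
signal 0.63 [443. 349.] [0.566 0.272 0.049] [0.524 0.271 0.   ]
floodlight_heel 0.85 [226. 241.] [ 0.522 -0.183  0.114] [ 0.411 -0.254  0.   ]
floodlight_heel 0.58 [151. 189.] [ 0.432 -0.419  0.112] [ 0.309 -0.525 -0.   ]
floodlight_toe 0.95 [159. 234.] [ 0.455 -0.404  0.004] [ 0.452 -0.406  0.   ]
floodlight_toe 0.79 [236. 272.] [ 0.511 -0.175  0.019] [ 0.494 -0.185  0.   ]
floodlight_toe 0.29 [325. 342.] [0.632 0.071 0.049] [0.595 0.059 0.   ]
signal_heel 0.91 [453. 326.] [0.463 0.277 0.001] [0.461 0.277 0.   ]
signal_heel 0.48 [331. 341.] [0.632 0.082 0.056] [0.588 0.069 0.   ]
signal_toe 0.79 [444. 354.] [0.561 0.274 0.031] [0.534 0.274 0.   ]
signal_toe 0.69 [329. 340.] [0.635 0.081 0.06 ] [ 0.589  0.066 -0.   ]
track 0.63 [327. 343.] [0.6
[... 1815 characters left out ...]
.271 -0.001] [0.526 0.27  0.   ]
shanty 0.68 [260. 215.] [0.514 0.124 0.064] [0.523 0.134 0.   ]
lamppost 0.69 [177. 328.] [0.228 0.351 0.024] [0.226 0.359 0.   ]
lamppost 0.6 [292. 210.] [0.531 0.046 0.005] [0.532 0.047 0.   ]
lamppost 0.24 [277. 246.] [0.435 0.085 0.04 ] [0.438 0.089 0.   ]
pickup 0.93 [278. 245.] [0.437 0.082 0.045] [0.44  0.087 0.   ]
glue 0.49 [441. 318.] [ 0.24  -0.325  0.069] [ 0.234 -0.342  0.   ]
glue 0.31 [283. 185.] [0.579 0.059 0.108] [0.601 0.068 0.   ]
screwdriver 0.84 [175. 326.] [0.231 0.366 0.002] [0.23  0.366 0.   ]
screwdriver 0.35 [380. 222.] [ 0.493 -0.189  0.003] [ 0.493 -0.19   0.   ]
screwdriver 0.19 [291. 210.] [0.517 0.042 0.105] [0.532 0.05  0.   ]
```

View pics/scene.png

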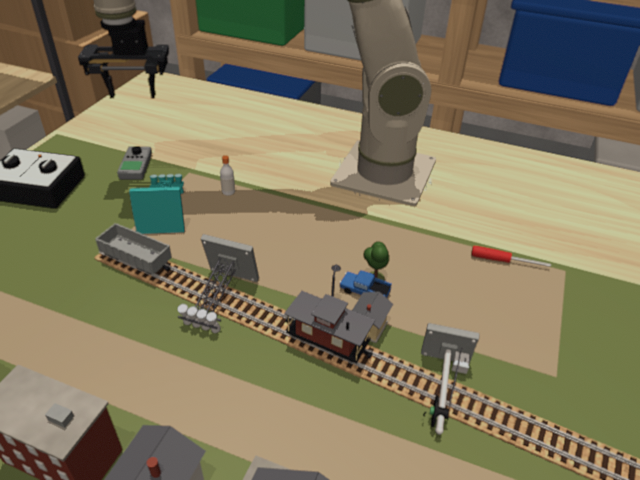

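View pics/top.png

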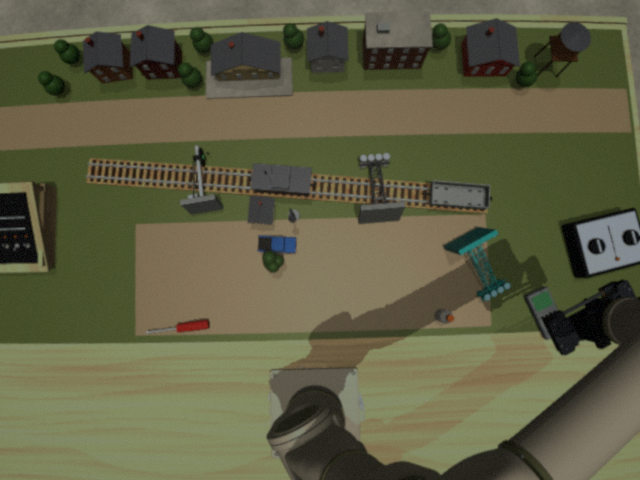

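Floodlight candidates: the grey one at top (381,205) / scene (229,258), and the turquoise one at top (475,255) / scene (160,205), which is excluded. The only signal is at top (200,200) / scene (447,350). Next I'll crop the grey one and measure the bases.

```bash
python3 - <<'E'
from h import *
np.set_printoptions(precision=3,suppress=True)
S=arm.snapshot("scene");T=arm.snapshot("top")
a=cv2.resize(S["color"][220:340,150:290],None,fx=2.8,fy=2.8,interpolation=2);b=cv2.resize(T["color"][140:230,340:445],None,fx=3.73,fy=3.73,interpolation=2)
c=cv2.resize(S["color"][315:435,395:535],None,fx=2.8,fy=2.8)
h=min(x.shape[0] for x in(a,b));cv2.imwrite("pics/crop.png",np.hstack([a[:h],b[:h]])[:,:,::-1])
for nm,x0,y0,H,w in(("flood",.51,-.185,.11,.11),("sig",.548,.28,.09,.09)):
  for n,s in(("scene",S),("top",T)):
    P=cloud(s).reshape(-1,3);m=(abs(P[:,0]-x0)<.06)&(abs(P[:,1]-y0)<.09)
    Q=P[m&(P[:,2]>.025)];
    print(nm,n,"zmax",np.nanpercentile(Q[:,2],98),len(Q))
    r=Q[(Q[:,2]>H-.03)&(Q[:,2]<H+.015)]
    (vx,vy,cx,cy)=cv2.fitLine(r[:,:2].astype(np.float32),cv2.DIST_HUBER,0,.01,.01).ravel()
    print(" rim: c",cx,cy,"dir angle of normal deg",np.degrees(np.arctan2(-vx,vy)) if vy>0 else np.degrees(np.arctan2(vx,-vy)),"y range",np.percentile(r[:,1],[2,98]),"x range",np.percentile(r[:,0],[2,98]))
    for z in np.arange(.03,.12,.015):
      k=Q[abs(Q[:,2]-z)<.006]
      if len(k)>5: print("  z",round(z,3),len(k),"x",np.percentile(k[:,0],[3,50,97]),"y",np.percentile(k[:,1],[3,97]))
E
```

```text
flood scene zmax 0.11191136595993231 1671
 rim: c 0.5247016 -0.1798318 dir angle of normal deg 3.827301 y range [-0.235 -0.129] x range [0.515 0.532]
  z 0.03 130 x [0.508 0.515 0.566] y [-0.233 -0.129]
  z 0.045 179 x [0.508 0.519 0.558] y [-0.234 -0.129]
  z 0.06 234 x [0.512 0.525 0.566] y [-0.232 -0.129]
  z 0.075 222 x [0.514 0.524 0.53 ] y [-0.233 -0.129]
  z 0.09 177 x [0.515 0.525 0.529] y [-0.233 -0.129]
  z 0.105 382 x [0.516 0.526 0.532] y [-0.234 -0.129]
flood top zmax 0.11182407502395814 819
 rim: c 0.5165541 -0.17348759 dir angle of normal deg 1.4578742 y range [-0.236 -0.13 ] x range [0.508 0.529]
  z 0.03 88 x [0.495 0.5   0.567] y [-0.234 -0.134]
  z 0.045 75 x [0.498 0.502 0.551] y [-0.235 -0.129]
  z 0.06 122 x [0.501 0.507 0.566] y [-0.23  -0.132]
  z 0.075 73 x [0.504 0.508 0.511] y [-0.234 -0.132]
  z 0.09 67 x [0.508 0.511 0.514] y [-0.235 -0.129]
  z 0.105 269 x [0.512 0.52  0.529] y [-0.234 -0.131]
sig scene zmax 0.09266438792399175 1686
 rim: c 0.5580059 0.28380355 dir angle of normal deg 7.513446 y range [0.236 0.322] x range [0.547 0.566]
  z 0.03 229 x [0.548 0.566 0.581] y [0.238 0.32 ]
  z 0.045 316 x [0.549 0.564 0.605] y [0.24  0.318]
  z 0.06 253 x [0.551 0.559 0.566] y [0.238 0.321]
  z 0.075 188 x [0.553 0.559 0.565] y [0.237 0.321]
  z 0.09 432 x [0.546 0.557 0.566] y [0.237 0.321]
sig top zmax 0.0928482611312027 612
 rim: c 0.5512786 0.26116896 dir angle of normal deg 8.23459 y range [0.233 0.321] x range [0.54  0.564]
  z 0.03 88 x [0.534 0.545 0.601] y [0.232 0.319]
  z 0.045 112 x [0.536 0.554 0.605] y [0.233 0.315]
  z 0.06 61 x [0.538 0.544 0.554] y [0.232 0.319]
  z 0.075 71 x [0.541 0.547 0.563] y [0.232 0.317]
  z 0.09 214 x [0.543 0.553 0.564] y [0.235 0.321]
```

View pics/crop.png

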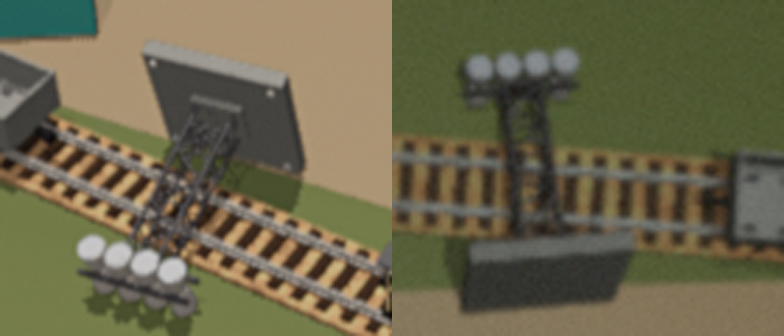

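The crop confirms the grey tower. Its base is upright at top (381,210), with the mast running over the rails to the lamps at (375,158). I'll close the fingers, align to the mast (about 4°) and go above the mast side of the rim.

```bash
python3 -m inch '[[[0,0,0],0.118,0],[[0,0,0],0.118,0],[[0,0,0],0.117,0],[[24,-26,0],0,0],[[24,-26,0],0,0],[[24,-26,0],0,0],[[24,-26,0],0,0],[[24,-26,0],0,0],[[24,-26,0],0,0],[[24,-26,0],0,0]]' 5
python3 -m inch '[[[24,-26,0],0,0],[[24,-26,0],0,0],[[24,-26,0],0,0],[[24,-26,0],0,0],[[24,-26,0],0,0],[[24,-26,0],0,0],[[24,-26,0],0,0],[[0,0,0],0,0],[[0,0,0],0,0]]'
python3 - <<'E'
from h import *
s=arm.get_state();r=R.from_quat(s["orientation"]).as_matrix();print(s["time_s"],s["position"],r)
d=np.array([.560,-.182,.17])-s["position"];print("tool delta mm",r.T@d*1000)
E
```

```text
time_s: 2.43
position: [0.4122, -0.3752, 0.2308]
orientation: [0.999, 0.035, 0.0, 0.0]
force: [0.6, -0.7, 0.6]
grip_width: 0.0286
finger_force: 0.0
time_s: 3.18
position: [0.5673, -0.181, 0.2303]
orientation: [0.999, 0.037, 0.0, -0.0]
force: [-0.8, -0.2, -0.2]
grip_width: 0.0007
finger_force: 0.0
3.1833 [ 0.56725913 -0.18098531  0.23033883] [[ 9.97253155e-01  7.40685010e-02  3.40982882e-05]
 [ 7.40684432e-02 -9.97252779e-01  8.71781030e-04]
 [ 9.85761268e-05 -8.66860776e-04 -9.99999619e-01]]
tool delta mm [-7.32029654  0.52653301 60.33767018]
```

```bash
python3 -m inch '[[[-3,0,25],0,0],[[-4,0,25],0,0],[[0,0,25],0,0],[[0,0,20],0,0],[[0,0,15],0,0],[[0,0,12],0,0],[[0,0,8],0,0],[[0,0,6],0,0],[[0,0,0],0,0],[[0,0,0],0,0]]'
python3 - <<'E'
from h import *
save(arm.snapshot("scene"),"ins")
cv2.imwrite("pics/ins.png",cv2.resize(cv2.imread("pics/ins.png")[130:340,130:330],None,fx=2.8,fy=2.8))
E
```

```text
time_s: 4.02
position: [0.5595, -0.1842, 0.0951]
orientation: [0.999, 0.035, 0.0, 0.0]
force: [0.1, 0.0, -1.0]
grip_width: 0.0
finger_force: 0.0
```

View pics/ins.png

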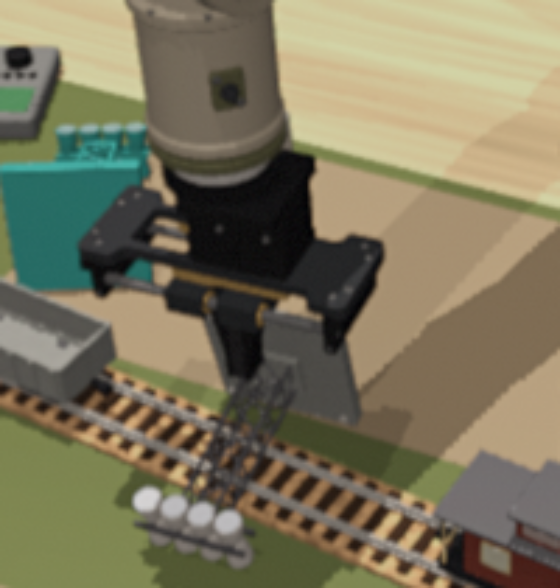

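```bash
python3 - <<'E'
from h import *
s=arm.snapshot("scene");M=s["world_to_cam"];K=np.array(s["mtx"])
def pr(p):
    return (cv2.projectPoints(np.array([p],float),cv2.Rodrigues(M[:3,:3])[0],M[:3,3],K,np.array([s["k1"],0,0,0.]))[0][0,0]-[130,130])*2.8
for p in([.56,-.184,.087],[.525,-.182,.055],[.531,-.129,.108],[.524,-.235,.108],[.505,-.129,.0]):print(p,pr(p).round())
W=cloud(s);m=(abs(W[...,0]-.56)<.04)&(abs(W[...,1]+.184)<.08)
for z in(.04,.05,.06,.07,.078,.085,.09,.1,.106):
  k=W[m&(abs(W[...,2]-z)<.004)];print(z,len(k),np.percentile(k,[3,50,97],axis=0)[:,:2].round(3).tolist())
E
```

```text
[0.56, -0.184, 0.087] [245. 371.]
[0.525, -0.182, 0.055] [275. 373.]
[0.531, -0.129, 0.108] [332. 344.]
[0.524, -0.235, 0.108] [204. 298.]
[0.505, -0.129, 0.0] [356. 429.]
0.04 88 [[0.521, -0.198], [0.537, -0.188], [0.596, -0.166]]
0.05 92 [[0.521, -0.234], [0.541, -0.18], [0.599, -0.164]]
0.06 126 [[0.521, -0.233], [0.56, -0.182], [0.588, -0.164]]
0.07 83 [[0.52, -0.235], [0.526, -0.175], [0.547, -0.148]]
0.078 82 [[0.52, -0.234], [0.523, -0.169], [0.528, -0.133]]
0.085 79 [[0.521, -0.235], [0.524, -0.166], [0.567, -0.13]]
0.09 95 [[0.522, -0.232], [0.526, -0.175], [0.569, -0.131]]
0.1 92 [[0.523, -0.191], [0.529, -0.176], [0.571, -0.136]]
0.106 84 [[0.526, -0.192], [0.548, -0.176], [0.572, -0.144]]
```

Projections agree: the finger is in the strip above the mast. Now push gently.

```bash

python3 -m inch '[[[-7,0,0],0,0],[[-6,0,0],0,0],[[-4,0,0],0,0],[[-4,0,0],0,0],[[-4,0,0],0,0],[[-4,0,0],0,0],[[-4,0,0],0,0],[[-4,0,0],0,0],[[-4,0,0],0,0],[[-4,0,0],0,0]]'
python3 - <<'E'
from h import *
S=arm.snapshot("scene");T=arm.snapshot("top")
for s,n in((S,"s"),(T,"t")):
  W=cloud(s);m=(abs(W[...,0]-.49)<.08)&(abs(W[...,1]+.182)<.055)
  for z in(.03,.06,.08,.1,.11):
    k=W[m&(abs(W[...,2]-z)<.005)]
    if len(k)>3:print(n,z,len(k),np.percentile(k,[3,50,97],axis=0)[:,:2].round(3).tolist())
E
```

```text
time_s: 4.95
position: [0.5141, -0.1871, 0.0946]
orientation: [0.999, 0.035, 0.0, 0.0]
force: [0.7, -0.1, 1.0]
grip_width: 0.0003
finger_force: 0.4
s 0.03 113 [[0.497, -0.234], [0.505, -0.16], [0.511, -0.13]]
s 0.06 195 [[0.498, -0.234], [0.506, -0.169], [0.561, -0.131]]
s 0.08 196 [[0.497, -0.233], [0.503, -0.172], [0.567, -0.13]]
s 0.1 197 [[0.494, -0.232], [0.502, -0.174], [0.525, -0.13]]
s 0.11 224 [[0.487, -0.232], [0.499, -0.17], [0.525, -0.133]]
t 0.11 9 [[0.484, -0.153], [0.492, -0.144], [0.492, -0.137]]
```

```bash

python3 -m inch '[[[-4,0,0],0,0],[[-4,0,0],0,0],[[-4,0,0],0,0],[[-4,0,0],0,0],[[-3,0,0],0,0],[[-3,0,0],0,0],[[-3,0,0],0,0],[[-3,0,0],0,0],[[-3,0,0],0,0],[[-3,0,0],0,0]]'
cat > tilt.py <<'E'
import sys
from h import *
x0,y0,w=map(float,sys.argv[1:4])
S=arm.snapshot("scene")
W=cloud(S);m=(abs(W[...,0]-x0)<.12)&(abs(W[...,1]-y0)<w)
for z in(.014,.03,.05,.07,.09,.11,.13,.15,.17):
    k=W[m&(abs(W[...,2]-z)<.006)]
    if len(k)>3:print(z,len(k),np.percentile(k,[3,50,97],axis=0)[:,:2].round(3).tolist())
if len(sys.argv)>4: save(S,sys.argv[4])
E
python3 tilt.py .49 -.182 .06
```

```text
time_s: 5.88
position: [0.4802, -0.1895, 0.0945]
orientation: [0.999, 0.035, -0.0, 0.0]
force: [-0.3, 0.3, 0.5]
grip_width: 0.0007
finger_force: 0.0
0.014 1169 [[0.498, -0.236], [0.572, -0.176], [0.607, -0.128]]
0.03 182 [[0.485, -0.193], [0.492, -0.16], [0.499, -0.13]]
0.05 224 [[0.472, -0.237], [0.483, -0.165], [0.5, -0.131]]
0.07 335 [[0.463, -0.237], [0.473, -0.172], [0.523, -0.133]]
0.09 315 [[0.452, -0.237], [0.462, -0.173], [0.522, -0.133]]
0.11 135 [[0.453, -0.201], [0.537, -0.182], [0.609, -0.14]]
0.13 245 [[0.487, -0.211], [0.603, -0.181], [0.61, -0.142]]
0.15 146 [[0.493, -0.213], [0.597, -0.181], [0.603, -0.143]]
0.17 280 [[0.485, -0.239], [0.514, -0.179], [0.52, -0.127]]
```

```bash

python3 -m inch '[[[-1,0,-3],0,0],[[-1,0,-3],0,0],[[-1,0,-3],0,0],[[-2,0,-3],0,0],[[-2,0,-3],0,0],[[-2,0,-3],0,0],[[-3,0,-3],0,0],[[-3,0,-4],0,0],[[-3,0,-4],0,0],[[-3,0,-4],0,0]]'
python3 tilt.py .47 -.182 .06
```

```text
time_s: 6.77
position: [0.4591, -0.1909, 0.128]
orientation: [0.999, 0.035, -0.0, 0.0]
force: [-1.4, 0.5, -0.8]
grip_width: 0.0002
finger_force: 0.5
0.014 1034 [[0.481, -0.237], [0.557, -0.182], [0.587, -0.128]]
0.03 556 [[0.439, -0.237], [0.464, -0.175], [0.479, -0.133]]
0.05 470 [[0.398, -0.227], [0.415, -0.172], [0.47, -0.136]]
0.07 47 [[0.446, -0.201], [0.472, -0.179], [0.481, -0.171]]
0.09 48 [[0.455, -0.2], [0.484, -0.183], [0.489, -0.171]]
0.11 38 [[0.463, -0.199], [0.493, -0.178], [0.498, -0.171]]
0.13 25 [[0.499, -0.198], [0.503, -0.189], [0.506, -0.17]]
0.15 58 [[0.455, -0.216], [0.522, -0.18], [0.526, -0.147]]
0.17 520 [[0.469, -0.219], [0.508, -0.187], [0.526, -0.147]]
```

```bash

python3 -m inch '[[[-3,0,-1],0,0],[[-3,0,-1],0,0],[[-3,0,-1],0,0],[[-3,0,0],0,0],[[-3,0,0],0,0],[[-3,0,0],0,0],[[-3,0,0],0,0],[[-3,0,0],0,0],[[-3,0,0],0,0],[[-3,0,0],0,0]]'
python3 -m inch '[[[-3,0,0],0,0],[[-3,0,0],0,0],[[-3,0,0],0,0],[[-3,0,0],0,0],[[-3,0,0],0,0],[[-3,0,0],0,0],[[-3,0,0],0,0],[[-4,0,0],0,0],[[-4,0,0],0,0],[[-4,0,0],0,0]]'
python3 tilt.py .45 -.182 .065 mid
```

```text
time_s: 7.65
position: [0.4293, -0.193, 0.1305]
orientation: [0.999, 0.035, 0.0, 0.0]
force: [-1.0, 1.1, -1.6]
grip_width: 0.0004
finger_force: 0.5
time_s: 8.48
position: [0.3965, -0.1954, 0.1307]
orientation: [0.999, 0.035, 0.0, 0.0]
force: [-0.2, -0.3, 0.7]
grip_width: 0.0008
finger_force: 0.0
0.014 1889 [[0.391, -0.24], [0.468, -0.18], [0.567, -0.131]]
0.03 40 [[0.421, -0.204], [0.447, -0.188], [0.455, -0.172]]
0.05 46 [[0.423, -0.204], [0.439, -0.181], [0.456, -0.171]]
0.07 43 [[0.425, -0.203], [0.451, -0.19], [0.456, -0.173]]
0.09 43 [[0.425, -0.202], [0.446, -0.178], [0.455, -0.173]]
0.11 48 [[0.425, -0.202], [0.443, -0.182], [0.456, -0.173]]
0.13 39 [[0.428, -0.201], [0.451, -0.186], [0.456, -0.173]]
0.15 150 [[0.392, -0.22], [0.459, -0.184], [0.465, -0.148]]
0.17 302 [[0.403, -0.222], [0.436, -0.189], [0.462, -0.152]]
```

View pics/mid.png

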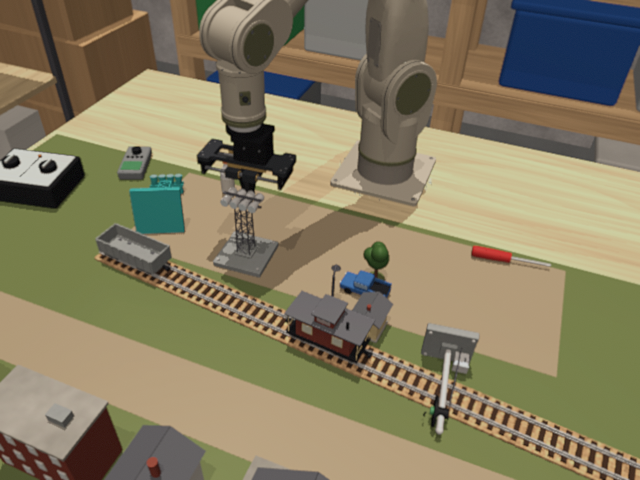

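The floodlight stands upright at scene (245,245), with its base on the track's near side. Back off, rise and go over to the signal.

```bash

python3 -m inch '[[[-8,0,0],0,0],[[-10,0,0],0,0],[[0,0,-15],0,0],[[0,0,-30],0,0],[[0,0,-35],0,0],[[0,0,-35],0,0],[[0,0,0],-0.07,0]]'
python3 -m inch '[[[19,-31,0],0,0],[[19,-31,0],0,0],[[19,-31,0],0,0],[[19,-31,0],0,0],[[19,-31,0],0,0],[[19,-31,0],0,0],[[19,-31,0],0,0],[[19,-31,0],0,0]]'
python3 -m inch '[[[19,-31,0],0,0],[[19,-31,0],0,0],[[19,-31,0],0,0],[[19,-31,0],0,0],[[19,-31,0],0,0],[[19,-31,0],0,0],[[0,0,0],0,0]]'
python3 - <<'E'
from h import *
np.set_printoptions(precision=3,suppress=True)
s=arm.get_state();r=R.from_quat(s["orientation"]).as_matrix();print(s["time_s"],s["position"],"yaw",np.degrees(np.arctan2(r[1,0],r[0,0])))
d=np.array([.587,.281,.077])-s["position"];print("tool delta mm",r.T@d*1000)
S=arm.snapshot("scene");W=cloud(S);m=(abs(W[...,0]-.555)<.05)&(abs(W[...,1]-.28)<.07)
for z in(.03,.045,.06,.07,.08,.09):
  k=W[m&(abs(W[...,2]-z)<.004)]
  for y in(.25,.28,.31):
    q=k[abs(k[:,1]-y)<.012]
    if len(q)>3:print(z,y,np.percentile(q[:,0],[5,50,95]).round(3))
save(S,"s2")
E
```

```text
time_s: 9.12
position: [0.3804, -0.1976, 0.252]
orientation: [0.998, 0.069, 0.004, 0.002]
force: [0.5, -0.7, 0.1]
grip_width: 0.0007
finger_force: 0.0
time_s: 9.78
position: [0.4945, 0.0713, 0.2457]
orientation: [0.998, 0.07, 0.0, 0.0]
force: [0.3, -0.6, -0.3]
grip_width: -0.0
finger_force: 0.0
time_s: 10.37
position: [0.5806, 0.2767, 0.2439]
orientation: [0.997, 0.073, -0.001, -0.002]
force: [-0.4, 1.5, 0.7]
grip_width: 0.0003
finger_force: 0.0
10.3667 [0.581 0.277 0.244] yaw 8.404673476983241
tool delta mm [  7.394  -2.782 166.846]
0.03 0.25 [0.554 0.556 0.558]
0.03 0.28 [0.559 0.56  0.561]
0.03 0.31 [0.548 0.576 0.592]
0.045 0.25 [0.556 0.559 0.562]
0.045 0.28 [0.562 0.581 0.601]
0.045 0.31 [0.549 0.551 0.601]
0.06 0.25 [0.559 0.561 0.563]
0.06 0.28 [0.556 0.56  0.566]
0.06 0.31 [0.551 0.553 0.556]
0.07 0.25 [0.561 0.563 0.565]
0.07 0.28 [0.557 0.559 0.561]
0.07 0.31 [0.553 0.555 0.557]
0.08 0.25 [0.562 0.564 0.569]
0.08 0.28 [0.557 0.56  0.562]
0.08 0.31 [0.555 0.557 0.559]
0.09 0.25 [0.552 0.561 0.567]
0.09 0.28 [0.549 0.557 0.563]
0.09 0.31 [0.545 0.553 0.559]
```

```bash

python3 -m inch '[[[4,-3,30],0,0],[[3,0,30],0,0],[[0,0,30],0,0],[[0,0,25],0,0],[[0,0,20],0,0],[[0,0,12],0,0],[[0,0,10],0,0],[[0,0,6],0,0],[[0,0,3],0,0],[[0,0,0],0,0]]'
python3 -m inch '[[[-8,0,0],0,0],[[-5,0,0],0,0],[[-4,0,0],0,0],[[-4,0,0],0,0],[[-4,0,0],0,0],[[-4,0,0],0,0],[[-4,0,0],0,0]]'
python3 tilt.py .54 .279 .05
```

```text
time_s: 11.25
position: [0.5884, 0.2741, 0.0798]
orientation: [0.998, 0.07, 0.0, 0.0]
force: [0.1, -0.2, 0.4]
grip_width: 0.0011
finger_force: 0.0
time_s: 11.83
position: [0.5553, 0.2696, 0.0798]
orientation: [0.998, 0.07, 0.0, 0.0]
force: [0.7, 0.2, 1.1]
grip_width: 0.0002
finger_force: 0.4
0.014 1059 [[0.548, 0.233], [0.622, 0.266], [0.658, 0.326]]
0.03 177 [[0.539, 0.235], [0.552, 0.27], [0.573, 0.321]]
0.05 367 [[0.538, 0.236], [0.551, 0.282], [0.636, 0.319]]
0.07 241 [[0.535, 0.234], [0.542, 0.287], [0.651, 0.319]]
0.09 237 [[0.526, 0.233], [0.541, 0.278], [0.566, 0.319]]
0.11 78 [[0.562, 0.259], [0.564, 0.272], [0.567, 0.283]]
0.13 9 [[0.547, 0.273], [0.564, 0.276], [0.566, 0.278]]
0.15 151 [[0.537, 0.234], [0.59, 0.275], [0.596, 0.317]]
0.17 518 [[0.54, 0.235], [0.579, 0.266], [0.594, 0.314]]
```

```bash

python3 -m inch '[[[-3,-2,0],0,0],[[-3,-2,0],0,0],[[-3,-2,0],0,0],[[-3,-2,0],0,0],[[-3,-1,0],0,0],[[-3,0,0],0,0],[[-3,0,0],0,0],[[-3,0,0],0,0]]'
python3 tilt.py .54 .279 .05
```

```text
time_s: 12.55
position: [0.5301, 0.2751, 0.0795]
orientation: [0.998, 0.07, -0.0, 0.0]
force: [0.6, -1.3, 0.5]
grip_width: 0.0003
finger_force: 0.0
0.014 1417 [[0.544, 0.234], [0.625, 0.277], [0.658, 0.325]]
0.03 196 [[0.531, 0.233], [0.54, 0.258], [0.562, 0.319]]
0.05 408 [[0.521, 0.233], [0.534, 0.293], [0.558, 0.317]]
0.07 350 [[0.511, 0.232], [0.521, 0.279], [0.579, 0.316]]
0.09 230 [[0.505, 0.232], [0.528, 0.282], [0.648, 0.314]]
0.11 219 [[0.537, 0.265], [0.642, 0.286], [0.658, 0.302]]
0.13 42 [[0.521, 0.278], [0.642, 0.281], [0.656, 0.284]]
0.15 162 [[0.534, 0.234], [0.565, 0.279], [0.571, 0.315]]
0.17 515 [[0.515, 0.236], [0.554, 0.27], [0.569, 0.319]]
```

```bash

python3 -m inch '[[[-3,0,0],0,0],[[-2,0,0],0,0],[[-2,0,0],0,0],[[-1,0,0],0,0]]'
python3 tilt.py .54 .279 .05
```

```text
time_s: 12.93
position: [0.5221, 0.2741, 0.0796]
orientation: [0.998, 0.07, -0.0, 0.0]
force: [-1.0, 0.4, 2.3]
grip_width: 0.0007
finger_force: 1.1
0.014 1622 [[0.533, 0.234], [0.62, 0.281], [0.657, 0.325]]
0.03 279 [[0.511, 0.232], [0.525, 0.255], [0.534, 0.318]]
0.05 488 [[0.486, 0.232], [0.503, 0.293], [0.544, 0.315]]
0.07 67 [[0.476, 0.23], [0.483, 0.242], [0.489, 0.31]]
0.09 16 [[0.528, 0.266], [0.53, 0.28], [0.533, 0.283]]
0.11 51 [[0.528, 0.263], [0.531, 0.277], [0.595, 0.288]]
0.13 43 [[0.516, 0.265], [0.596, 0.277], [0.616, 0.292]]
0.15 267 [[0.524, 0.238], [0.561, 0.277], [0.614, 0.315]]
0.17 548 [[0.506, 0.235], [0.547, 0.272], [0.61, 0.318]]
```

```bash

python3 -m inch '[[[0,0,-5],0,0],[[0,0,-5],0,0],[[0,0,-5],0,0],[[0,0,-5],0,0],[[0,0,-5],0,0],[[0,0,-5],0,0],[[-1,0,-5],0,0],[[-1,0,-5],0,0],[[-1,0,-5],0,0],[[-2,0,-5],0,0]]'
python3 -m inch '[[[-2,0,-3],0,0],[[-3,0,-1],0,0],[[-3,0,0],0,0],[[-3,0,0],0,0],[[-3,0,0],0,0],[[-3,0,0],0,0],[[-3,0,0],0,0]]'
python3 tilt.py .50 .275 .055
```

```text
time_s: 13.82
position: [0.5175, 0.2734, 0.13]
orientation: [0.998, 0.07, 0.0, 0.0]
force: [-0.7, -0.0, -0.5]
grip_width: 0.0004
finger_force: 0.3
time_s: 14.4
position: [0.4973, 0.2705, 0.1333]
orientation: [0.998, 0.07, -0.0, 0.0]
force: [-0.6, -1.0, -1.0]
grip_width: 0.0005
finger_force: 0.3
0.014 1096 [[0.519, 0.224], [0.59, 0.273], [0.619, 0.324]]
0.03 732 [[0.465, 0.227], [0.491, 0.262], [0.522, 0.312]]
0.05 181 [[0.506, 0.27], [0.517, 0.3], [0.528, 0.313]]
0.07 22 [[0.512, 0.269], [0.514, 0.273], [0.516, 0.292]]
0.09 23 [[0.512, 0.269], [0.519, 0.275], [0.522, 0.291]]
0.11 19 [[0.518, 0.272], [0.526, 0.276], [0.528, 0.29]]
0.13 31 [[0.504, 0.262], [0.532, 0.273], [0.554, 0.289]]
0.15 160 [[0.505, 0.258], [0.54, 0.271], [0.56, 0.288]]
0.17 171 [[0.499, 0.26], [0.509, 0.269], [0.554, 0.284]]
```

```bash

python3 -m inch '[[[-3,0,0],0,0],[[-3,0,0],0,0],[[-3,0,0],0,0],[[-3,0,0],0,0],[[-3,0,0],0,0],[[-3,0,0],0,0],[[-3,0,0],0,0],[[-3,0,0],0,0],[[-3,0,0],0,0],[[-3,0,0],0,0]]'
python3 -m inch '[[[-3,0,0],0,0],[[-3,0,0],0,0],[[-3,0,0],0,0],[[-4,0,0],0,0],[[-4,0,0],0,0],[[-4,0,0],0,0],[[-5,0,0],0,0],[[-5,0,0],0,0],[[-5,0,0],0,0]]'
python3 tilt.py .48 .275 .055 end1
```

```text
time_s: 15.28
position: [0.4678, 0.2664, 0.1335]
orientation: [0.998, 0.07, 0.0, 0.0]
force: [-1.0, 0.2, -1.3]
grip_width: 0.0006
finger_force: 0.3
time_s: 16.03
position: [0.4319, 0.2614, 0.1336]
orientation: [0.998, 0.07, 0.0, 0.0]
force: [0.4, -0.5, 0.1]
grip_width: 0.0006
finger_force: 0.0
0.014 1404 [[0.45, 0.226], [0.51, 0.26], [0.596, 0.315]]
0.03 111 [[0.485, 0.259], [0.512, 0.289], [0.517, 0.31]]
0.05 70 [[0.484, 0.266], [0.496, 0.289], [0.514, 0.31]]
0.07 36 [[0.484, 0.266], [0.494, 0.272], [0.497, 0.289]]
0.09 31 [[0.488, 0.266], [0.495, 0.271], [0.498, 0.287]]
0.11 34 [[0.491, 0.266], [0.495, 0.271], [0.497, 0.285]]
0.13 65 [[0.437, 0.253], [0.494, 0.263], [0.516, 0.283]]
0.15 188 [[0.438, 0.244], [0.494, 0.265], [0.515, 0.282]]
0.17 156 [[0.43, 0.252], [0.443, 0.264], [0.502, 0.275]]
```

View pics/end1.png

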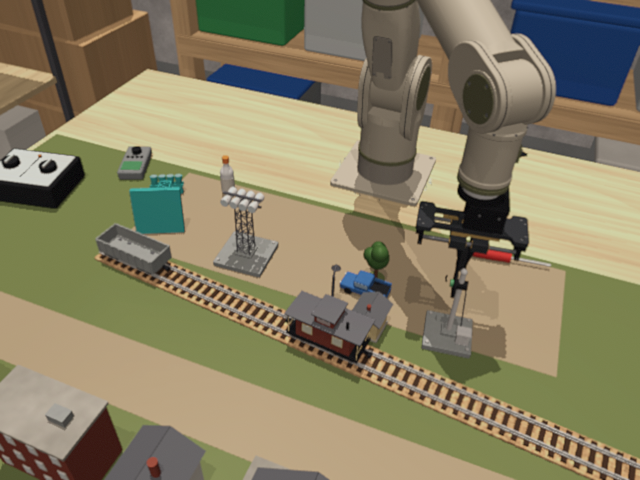

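Both stand: the floodlight's base is at (246,253) and the signal's at (448,333), and the rails are clear. Retreat, check once more, then hand in.

```bash

python3 -m inch '[[[-8,0,0],0,0],[[-8,0,0],0,0],[[0,0,-20],0,0],[[0,0,-30],0,0],[[0,0,-35],0,0],[[0,0,-35],0,0],[[0,0,0],0,0],[[0,0,0],0,0]]'
python3 tilt.py .48 .275 .055 fin; echo; python3 tilt.py .45 -.182 .065
```

```text
time_s: 16.75
position: [0.4169, 0.2598, 0.2552]
orientation: [0.998, 0.07, 0.002, -0.0]
force: [-0.5, -0.4, -0.5]
grip_width: 0.0007
finger_force: 0.0
0.014 1396 [[0.449, 0.226], [0.51, 0.26], [0.597, 0.315]]
0.03 121 [[0.483, 0.261], [0.504, 0.286], [0.516, 0.31]]
0.05 74 [[0.484, 0.266], [0.497, 0.289], [0.517, 0.309]]
0.07 31 [[0.482, 0.266], [0.495, 0.271], [0.497, 0.288]]
0.09 34 [[0.484, 0.266], [0.495, 0.272], [0.498, 0.287]]
0.11 32 [[0.491, 0.266], [0.494, 0.272], [0.497, 0.285]]
0.13 43 [[0.485, 0.255], [0.495, 0.267], [0.517, 0.283]]
0.15 144 [[0.482, 0.243], [0.496, 0.266], [0.517, 0.282]]
0.17 64 [[0.483, 0.258], [0.495, 0.266], [0.504, 0.275]]

0.014 1897 [[0.391, -0.24], [0.469, -0.179], [0.567, -0.132]]
0.03 43 [[0.423, -0.203], [0.447, -0.188], [0.457, -0.169]]
0.05 44 [[0.423, -0.203], [0.439, -0.184], [0.456, -0.171]]
0.07 43 [[0.425, -0.203], [0.451, -0.188], [0.457, -0.171]]
0.09 53 [[0.424, -0.203], [0.444, -0.185], [0.456, -0.173]]
0.11 49 [[0.424, -0.203], [0.448, -0.18], [0.456, -0.172]]
0.13 33 [[0.434, -0.201], [0.452, -0.19], [0.455, -0.173]]
0.15 133 [[0.42, -0.22], [0.459, -0.181], [0.466, -0.149]]
0.17 232 [[0.418, -0.223], [0.44, -0.188], [0.464, -0.152]]
```

View pics/fin.png

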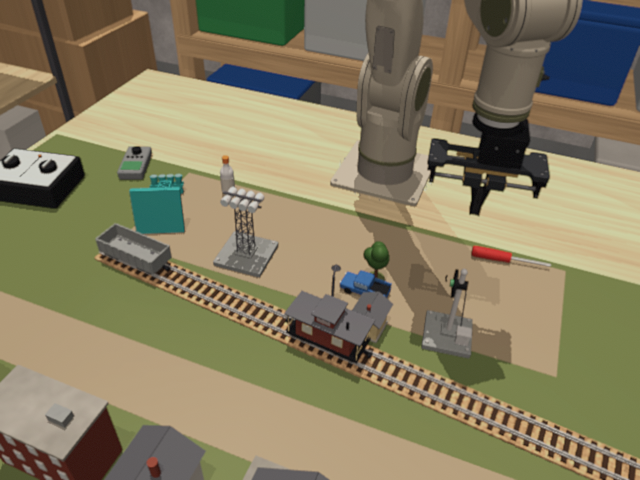

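The final picture shows both towers upright, with the floodlight at (246,250) and the signal at (450,330). The rails are clear, the bystanders look unmoved and the gripper is free.

```bash
python3 -c "
from workcell import arm
print(arm.sign_off())"
```

```text
the job is handed in; nothing more can be done
None
```

The floodlight and the signal both stand upright on their bases on the robot's side of the track. The line is clear, nothing else on the layout appears moved, and I handed the job in at about 17 s of the 54 s allowed.

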